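# Park the spacer plate in the free corner pocket

## Task

Push the loose steel spacer plate across the board until its long side is flush against the rail, then slide it along the rail, keeping it against the rail, into the one corner pocket that is still empty, until it sits flush against both the rail and the pocket's end stop, and then let go of it. Only push it with the fingertips or the outside of the fingers: do not lift, tip or carry it. Leave the plate already parked in the other pocket and everything else where it is.

Things in the scene. Friction and masses are not known exactly. Their poses are not given: they have to be found in the camera images.
- plate: The loose spacer plate, plain steel, 40 mm (its x) by 60 mm (its y) by 14 mm high, about 0.26 kg (varies), with a 12 mm hole through its middle. Origin: centre of its underside. Starts flat on the board near the middle of its length, away from the rail, turned up to 0.5 rad from the board's axes, its x roughly towards the rail.
- board: Fixed plywood board, 180 mm (x) by 430 mm (y), 12 mm thick, turned up to 0.3 rad. Origin: centre of its underside, top at z = 12 mm; +x points away from the robot to the rail, +y left. A corner pocket lies at each end of the rail (y = +155, -155 mm). A plate against the rail has its centre at x = 45 mm; fully home also at y = +155 or -155 mm.
- rail_mid (a point): Middle of the rail's guiding face, at its foot (board x = 65, y = 0, z = 12 mm). The aluminium rail, 20 mm wide and standing 14 mm above the board's top, runs straight along the board's whole far side.
- pocket_left (a point): Centre of a plate's underside when fully home in the left (+y) pocket; axes as the board's. End stop, 14 mm high: inner face at board y = 185 mm, 15 mm thick, x = 0 to 65 mm. Guard wall, 10 mm high, parallel to the rail: inner face at x = 20 mm (45 mm from the rail), 12 mm thick, from y = 140 mm to the stop; a lead-in slanting away from the rail reaches to about y = 125 mm.
- pocket_right (a point): The same for the right (-y) pocket, the mirror image of the left one (end stop's inner face at y = -185 mm). The channel takes the 40 mm side of a plate; a seated plate sticks out 15 mm from the straight part of the guard.
- inlay: Flat brass disc, 18 mm in diameter, flush in the floor of the EMPTY pocket (left or right, varying), within 3 mm of its pocket point; purely a mark.
- parked: A second, identical loose spacer plate, already parked in the other pocket. Origin: centre of its underside. Must stay there.
- bush: Bystander, loose: flanged brass bush, 34 mm wide, 26 mm high, standing on the board near its near left corner. Origin: centre of its underside.
- socket: Bystander, loose: steel wrench socket, a tube 26 mm in diameter, 34 mm high, standing on the board near its near right corner. Origin: centre of its underside.
- spray: Bystander, loose: spray can, 54 mm in diameter, 150 mm high, on the table to the right. Origin: centre of its underside.
- jar: Bystander, loose: clear jar with a cap, 64 mm in diameter, 80 mm high, on the table to the left. Origin: centre of its underside.
- driver: Bystander, loose: screwdriver lying on the table to the left. Origin: a point on the tool, near its middle.
- carton: Bystander, loose: cardboard box 70 x 100 x 55 mm high, on the table to the near right of the board. Origin: centre of its underside.
- bearing: Bystander, loose: steel bearing ring, 52 mm in diameter, 16 mm high, lying on the table to the right. Origin: centre of its underside.
Not all that is in view belongs to the job. What is shaped like the plate but green is not meant.

How it is judged:
By the outcome, as a careful person would: the job done as asked, in the order asked, and still so for the second after the job is handed in, with the robot touching nothing.
It also fails if it takes over 48 s, if anything falls off the work surface, if the arm or the gripper's body presses on something with over 40 N, if the wrist force passes 120 N, or if a joint passes its speed limit or range.

## Robot

A 7-joint arm with a two-finger parallel gripper is mounted at the origin on the work surface. World frame = base frame: x ahead of the robot, y to its left, z up, the work surface at z = 0. Lengths are in m, angles in rad, forces in N, time in s.
With the tool pointing down it reaches from about 0.425 to 0.875 m from the base axis. Payload 4.7 kg.
Tool frame: the origin (TCP) lies midway between the tips of the shut fingers; the grasp point (between the pads) lies 19 mm behind it; z points along the fingers, x is the direction in which the jaws open and shut, and the axes are right-handed (so a half turn about z gives the same grasp; the last joint's range is limited). The gripper opens to 87 mm and grips with 3 to 60 N. Pads are 19 mm wide; open, the fingers measure 117 mm over their backs; the gripper's body (75 mm by 190 mm) begins 51 mm behind the grasp point.
Start: joints at [-1.304, 0.321, -0.07, 1.45, 0.023, 1.371, -0.057], TCP at [0.163, 0.629, 0.223] pointing down, gripper open.
Joint ranges: [-2.86, 2.86], [-0.3, 2.09], [-1.38, 1.24], [0.06, 2.45], [-1.56, 4.7], [0.09, 2.05], [-2.69, 2.69]. Speed limits (rad/s): [2.57, 2.57, 3.14, 3.14, 3.14, 3.14, 3.14].

## Interface

Orientations are given as a rotation vector (axis times angle).
In Python, from bench import get_state, eyes, ticket gives the robot as it stands.
- The arm moves only by the tool carry_out, never from a script. Its argument "motion" is a list of rows, each a list of 2 entries, a list of its own where there are three numbers: the shift along the world's x, y, z in m, then the turn about the world's z in rad. A call has 1 to 20 rows; each row is the pose to reach, as a shift and turn from the pose commanded when the call began; what a row does not reach only later rows make up. A row lasts 1/10 s, in which the tool goes at most 50 mm and 8.59 degrees, less where a joint would pass 70% of its speed; a pose out of reach is approached as far as the arm can. A call with a gripper value outside its range is refused whole. "grip" is the gripper command: -1 is fully open, 1 is shut, values between are in proportion, set as the call begins (left out, the last holds). The fingers move at their own pace and stop on an object; "squeeze" is the grip in N (left out, the last holds). Time passes only in rows, so rows that repeat a pose let the fingers close. It gives the time, the measured TCP pose, the force and the opening at its end, in the units of the state.
- get_state(): the state, without advancing time (a new reading comes with each control period).
- eyes.get_image(name): name is "side" or "top"; returns a dict with "pixels" (480x640x3 uint8, blue, green, red), "mtx" (3x3 intrinsics, pixels), "dist_coeffs" ([k1, k2, p1, p2, k3] as OpenCV has them; the pictures are not rectified), "extrinsics" (4x4, takes a point from camera to world coordinates). Camera axes: x right, y down, z forward; pixel columns grow to the right and rows downward; lengths in m; the calibration is good to about 2 mm. A picture is of the moment at which its call begins. There is no depth.
- ticket.close_job(): hands the job in, once; it reports no verdict.
The state is a dict: "time": time; "joint_positions": joint angles; "qd": joint speeds; "joint_torque": joint torques, N m; "position": TCP position; "tool_rot": TCP orientation; "ft_force": force on the tool from outside, world axes, zero at the start; "torque": the same for the moment, N m; "grip_width": opening from 0.0 (shut) to 1.0 (fully open).
Only numpy, scipy, OpenCV 4.12 (cv2) and the standard library are available. Lean on these libraries where they do the work, as an engineer would, in place of code of your own. Each camera call takes 0.05 s, during which the arm holds its last target. There are 200 camera calls.

## Working session

There is one attempt and no reset: what is moved stays moved. The work goes in short steps, Python scripts to look and compute and a tool call to move; the robot and the scene stay as the last step left them, time stands still between calls to the robot, and variables do not carry over. Pictures are saved under pics/ and viewed, about 8 in all and at most 12, crops included, and the job is handed in when it is done.

Besides the shell and the picture viewer there is one more tool, called as name(argument=value, ...) on one line, values as JSON. carry_out: Moves the arm, as the interface text tells. Its arguments: {"type":"object","properties":{"motion":{"type":"array","items":{"type":"array"}},"grip":{"type":"number"},"squeeze":{"type":"number"}},"required":["motion"]}

```bash
mkdir -p pics; ls; cat > h.py <<'E'
import numpy as np, cv2
from bench import get_state, eyes, ticket
def shot(n,save=None):
    d=eyes.get_image(n)
    if save: cv2.imwrite('pics/'+save,d['pixels'])
    return d
def ray(d,uv,z):
    uv=np.array(uv,float).reshape(-1,1,2)
    n=cv2.undistortPoints(uv,np.array(d['mtx']),np.array(d['dist_coeffs'])).reshape(-1,2)
    T=np.array(d['extrinsics']); r=np.c_[n,np.ones(len(n))]@T[:3,:3].T; o=T[:3,3]
    return o+r*((z-o[2])/r[:,2])[:,None]
def proj(d,P):
    T=np.linalg.inv(np.array(d['extrinsics'])); rv=cv2.Rodrigues(T[:3,:3])[0]
    return cv2.projectPoints(np.array(P,float).reshape(-1,3),rv,T[:3,3],np.array(d['mtx']),np.array(d['dist_coeffs']))[0].reshape(-1,2)
E
python3 - <<'E'
from h import *
for n in('top','side'):
    d=shot(n,n+'0.png'); print(n,np.round(d['mtx'],1).tolist(),np.round(d['extrinsics'],3).tolist())
s=get_state(); print(s)
E
```

```text
pics
top [[442.7, 0.0, 327.1], [0.0, 442.7, 233.0], [0.0, 0.0, 1.0]] [[-0.009, -0.997, 0.081, 0.435], [-1.0, 0.009, -0.002, -0.019], [0.002, -0.081, -0.997, 1.092], [0.0, 0.0, 0.0, 1.0]]
side [[507.5, 0.0, 318.1], [0.0, 507.5, 250.6], [0.0, 0.0, 1.0]] [[0.873, -0.242, 0.423, 0.061], [-0.487, -0.429, 0.761, -0.879], [-0.003, -0.87, -0.493, 0.628], [0.0, 0.0, 0.0, 1.0]]
{'time': 0.1, 'joint_positions': array([-1.30388291,  0.32176976, -0.0700835 ,  1.45157993,  0.02262884,
        1.37076106, -0.05686227]), 'qd': array([-0.00058007, -0.00118725, -0.00080027, -0.00154954,  0.00030895,
        0.00057281, -0.00140053]), 'joint_torque': array([-1.20629584e-04, -4.92568839e+01, -4.05831356e-01, -3.13401711e+01,
       -6.42162608e-02,  3.94774158e-02,  1.07351341e-04]), 'position': array([0.16251747, 0.62884433, 0.22154378]), 'tool_rot': array([ 2.48279491e+00,  1.92304077e+00, -2.02798081e-03]), 'ft_force': array([-0.11587108,  0.25559752, -0.11651579]), 'torque': array([-0.00684122, -0.01813436,  0.02563296]), 'grip_width': 0.998942250988774}
```

View pics/top0.png

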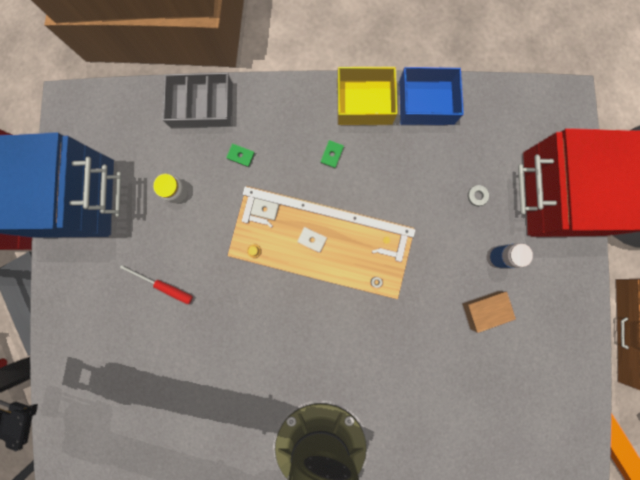

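View pics/side0.png

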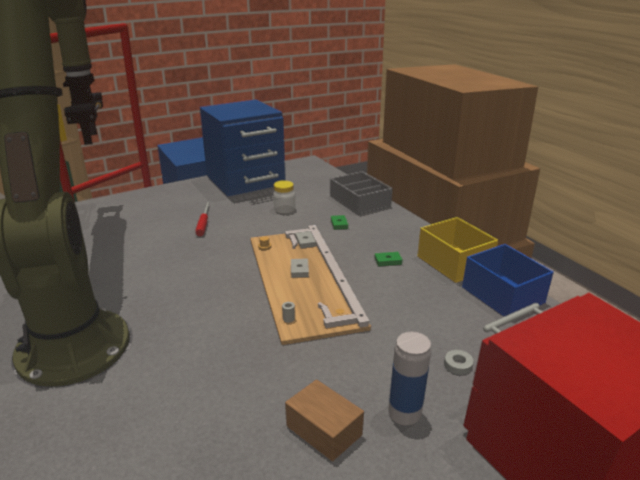

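Top view: the loose plate is at about (312,240) and the parked plate at (264,208) in the left pocket. The right pocket, near (390,243), is empty. The socket stands at (377,282) and the bush at (253,251).

```bash
cat > m.py <<'E'
from h import *
def line(d,pts,z):
    P=ray(d,pts,z)[:,:2]; vx,vy,x,y=cv2.fitLine(P.astype(np.float32),cv2.DIST_HUBER,0,1e-4,1e-4).ravel(); return np.array([x,y]),np.array([vx,vy])
def plates(d,z=0.026):
    im=d['pixels']; hsv=cv2.cvtColor(im,cv2.COLOR_BGR2HSV)
    wood=((hsv[...,1]>70)&(hsv[...,0]>8)&(hsv[...,0]<28)).astype(np.uint8)
    return hsv,wood
E
python3 - <<'E'
from m import *
d=shot('top'); im=d['pixels']
c=im[180:305,220:425]
cv2.imwrite('pics/crop.png',cv2.resize(c,None,fx=3.9,fy=3.9,interpolation=cv2.INTER_CUBIC))
hsv,w=plates(d); m=np.zeros_like(w); m[180:305,220:425]=w[180:305,220:425]
cs,h=cv2.findContours(m,cv2.RETR_CCOMP,cv2.CHAIN_APPROX_NONE)
for k,cc in enumerate(cs):
    if len(cc)>15: 
        r=cv2.minAreaRect(cc); print(k,h[0][k].tolist(),cv2.contourArea(cc),np.round(r[0],1),np.round(r[1],1),round(r[2],1))
# brightness/sat sample
for p in [(312,232),(304,240),(264,205),(300,204),(360,219),(390,252),(395,245)]: print(p,hsv[p[1],p[0]])
E
```

```text
3 [-1, 2, 4, -1] 9860.5 [319.9 246.8] [176.1  64. ] 14.2
4 [5, -1, -1, 3] 116.5 [376. 282.] [12. 12.] 0.0
5 [-1, 4, -1, 3] 469.0 [311.6 239.3] [27.3 18.8] 26.6
(312, 232) [ 25  20 218]
(304, 240) [ 27  13 221]
(264, 205) [ 28  16 192]
(300, 204) [ 21   8 219]
(360, 219) [ 25   7 225]
(390, 252) [ 17  10 223]
(395, 245) [ 18 127 225]
```

View pics/crop.png

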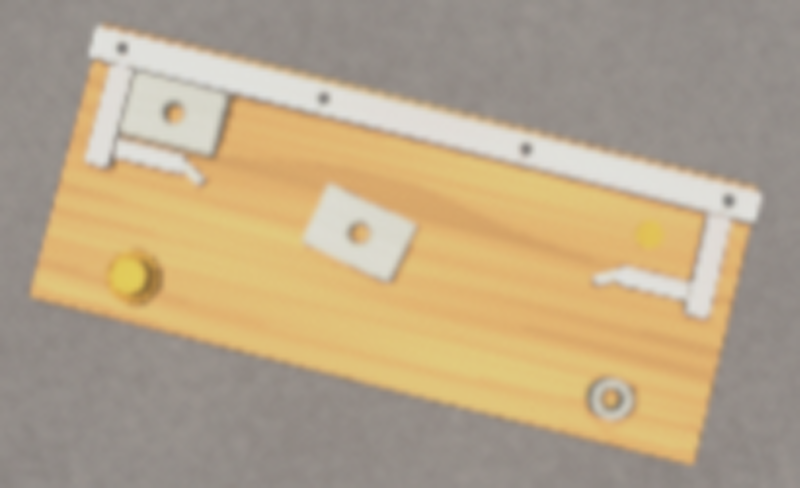

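```bash
cat >> m.py <<'E'
def board(d):
    hsv,w=plates(d); m=np.zeros_like(w); m[180:305,220:425]=w[180:305,220:425]
    m=cv2.morphologyEx(m,cv2.MORPH_OPEN,np.ones((2,2),np.uint8))
    cs,_=cv2.findContours(m,cv2.RETR_EXTERNAL,cv2.CHAIN_APPROX_NONE)
    c=max(cs,key=cv2.contourArea).reshape(-1,2)
    P=ray(d,c,0.012)[:,:2]
    return P
def frame(P,yaw=-0.245):
    o=np.array([.0,.0])
    for _ in range(4):
        ex=np.array([np.cos(yaw),np.sin(yaw)]); ey=np.array([-ex[1],ex[0]])
        X=P@ex;Y=P@ey
        yc=(Y.max()+Y.min())/2
        near=[];foot=[]
        for y in np.arange(yc-.11,yc+.11,.004):
            s=X[abs(Y-y)<.003]; 
            if len(s): near.append((y,s.min())); foot.append((y,s.max()))
        fn=np.polyfit(*np.array(near).T,1); ff=np.polyfit(*np.array(foot).T,1)
        yaw+= -(np.arctan(fn[0])+np.arctan(ff[0]))/2
    xs=X.min()+.03
    sel=(X>np.polyval(fn,yc)+.02)&(X<np.polyval(fn,yc)+.08)
    L=np.median(Y[sel&(Y>yc)]);R=np.median(Y[sel&(Y<yc)])
    n=np.polyval(fn,yc);f=np.polyval(ff,yc)
    yc=(L+R)/2; xc=(n+f)/2+.0125
    print('yaw',yaw,'slopes',fn[0],ff[0],'W',f-n,'(0.155) L',L-R,'(0.43)')
    return yaw,ex*xc+ey*yc
E
python3 - <<'E'
from m import *
d=shot('top'); yaw,o=frame(board(d)); print(yaw,o)
R=np.array([[np.cos(yaw),-np.sin(yaw)],[np.sin(yaw),np.cos(yaw)]])
def b(p): return (np.atleast_2d(p)-o)@R
print('rail mid',o+R@[.065,0],'pocketR',o+R@[.045,-.155])
hsv,w=plates(d); m=np.zeros_like(w); m[218:262,290:335]=1-w[218:262,290:335]
cs,_=cv2.findContours(m,cv2.RETR_EXTERNAL,cv2.CHAIN_APPROX_NONE); c=max(cs,key=cv2.contourArea)
r=cv2.minAreaRect(c); bx=ray(d,cv2.boxPoints(r),.026)[:,:2]; print('plate',bx.mean(0),'board',b(bx.mean(0)),np.round(b(bx),4).tolist())
# brass inlay, hole checks
g=((hsv[...,1]>165)&(abs(hsv[...,0].astype(int)-24)<5)).astype(np.uint8); g2=np.zeros_like(g); g2[225:255,370:402]=g[225:255,370:402]
ys,xs=np.nonzero(g2); print('inlay',len(xs), b(ray(d,[[xs.mean(),ys.mean()]],.012)[:,:2]) if len(xs) else '')
for n,u in (('socket',(376,282)),('bush',(253,251))): print(n,b(ray(d,[u],.012)[:,:2]))
E
```

```text
yaw -0.2559182320774092 slopes 0.000507539672447289 -0.00025695336721168487 W 0.15501030679873884 (0.155) L 0.42840236486154437 (0.43)
-0.2559182320774092 [ 0.49932575 -0.00822809]
rail mid [ 0.56220878 -0.02468179] pocketR [ 0.50362441 -0.16957096]
plate [0.50636892 0.01642093] board [[0.00057429 0.0256291 ]] [[-0.0139, 0.0595], [0.0266, 0.052], [0.015, -0.0083], [-0.0254, -0.0006]]
inlay 0 
socket [[-0.0609068  -0.15119323]]
bush [[-0.0611495   0.15837288]]
```

The measured board dimensions match the spec, so I'll move in behind the plate.

carry_out(motion=[[[0.07,-0.09,0],0],[[0.14,-0.18,0],0],[[0.21,-0.27,0],0],[[0.25,-0.33,0],0],[[0.287,-0.379,0],0],[[0.287,-0.379,0],0],[[0.287,-0.379,0],0],[[0.287,-0.379,0],0],[[0.287,-0.379,0],0],[[0.287,-0.379,0],0],[[0.288,-0.42,-0.03],-0.003],[[0.288,-0.46,-0.05],-0.003],[[0.289,-0.5,-0.08],-0.003],[[0.289,-0.54,-0.1],-0.003],[[0.289,-0.57,-0.12],-0.003],[[0.29,-0.598,-0.14],-0.003],[[0.29,-0.598,-0.14],-0.003],[[0.29,-0.598,-0.14],-0.003],[[0.29,-0.598,-0.14],-0.003]], grip=0.54, squeeze=20)

```text
time: 2.1
position: [0.4532, 0.0325, 0.0832]
tool_rot: [2.485, 1.922, 0.002]
ft_force: [-0.5, 0.3, 0.4]
grip_width: 0.231
```

carry_out(motion=[[[0,0,-0.03],0],[[0,0,-0.055],0],[[0,0,-0.066],0],[[0,0,-0.066],0],[[0.0039,-0.001,-0.066],0],[[0.0077,-0.002,-0.066],0],[[0.0116,-0.003,-0.066],0],[[0.0155,-0.004,-0.066],0],[[0.0193,-0.005,-0.066],0],[[0.0232,-0.006,-0.066],0],[[0.0271,-0.007,-0.066],0],[[0.0309,-0.0081,-0.066],0],[[0.0348,-0.0091,-0.066],0],[[0.0387,-0.0101,-0.066],0],[[0.0426,-0.0111,-0.066],0],[[0.0464,-0.0121,-0.066],0],[[0.0503,-0.0132,-0.066],0],[[0.0542,-0.0142,-0.066],0],[[0.058,-0.0152,-0.066],0],[[0.058,-0.0152,-0.066],0]])

```text
time: 4.1
position: [0.5116, 0.0159, 0.0168]
tool_rot: [2.486, 1.919, 0.002]
ft_force: [-0.4, -0.7, -0.7]
grip_width: 0.231
```

```bash
cat >> m.py <<'E'
YAW=-0.2559; O=np.array([0.4993,-0.0082]); RR=np.array([[np.cos(YAW),-np.sin(YAW)],[np.sin(YAW),np.cos(YAW)]])
def b(p): return (np.atleast_2d(p)-O)@RR
def w(p): return O+RR@np.array(p,float)
def crop(d,name,pts=None,f=3.9):
    im=d['pixels'].copy(); c=cv2.resize(im[180:305,220:425],None,fx=f,fy=f,interpolation=cv2.INTER_CUBIC)
    cv2.imwrite('pics/'+name,c)
E
python3 - <<'E'
from m import *
d=shot('top'); crop(d,'c2.png'); s=get_state(); print(s['ft_force'],'tcp board',b(s['position'][:2]),s['position'])
E
```

```text
[-0.4649312  -1.08194869 -0.26572672] tcp board [[0.00571571 0.02644511]] [0.51152327 0.01593721 0.01687965]
```

View pics/c2.png

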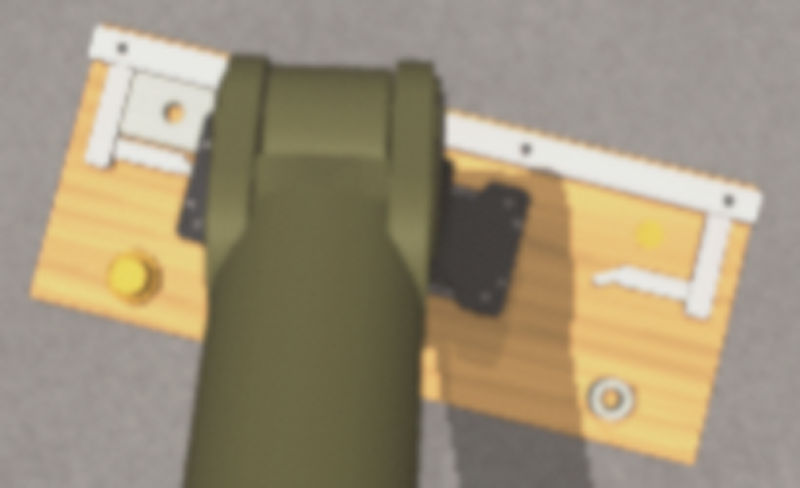

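The arm hides the plate from above, so I'll finish this push by force.

carry_out(motion=[[[0.0019,-0.0005,0],0],[[0.0039,-0.001,0],0],[[0.0058,-0.0015,0],0],[[0.0077,-0.002,0],0],[[0.0087,-0.0023,0],0],[[0.0092,-0.0024,0],0],[[0.0097,-0.0025,0],0],[[0.0097,-0.0025,0],0]])

```text
time: 4.95
position: [0.5202, 0.0137, 0.0166]
tool_rot: [-2.486, -1.92, 0.0]
ft_force: [-3.2, 0.9, 2.8]
grip_width: 0.233
```

```bash
python3 - <<'E'
from m import *
d=shot('side'); s=get_state(); print(s['ft_force'],'tcp board',b(s['position'][:2]),s['position'])
cv2.imwrite('pics/s2.png',cv2.resize(d['pixels'][220:345,240:380],None,fx=4.8,fy=4.8,interpolation=cv2.INTER_CUBIC))
E
```

```text
[-3.39147046  1.34777109  1.78821282] tcp board [[0.01473777 0.02648916]] [0.52026268 0.01369619 0.01655988]
```

View pics/s2.png

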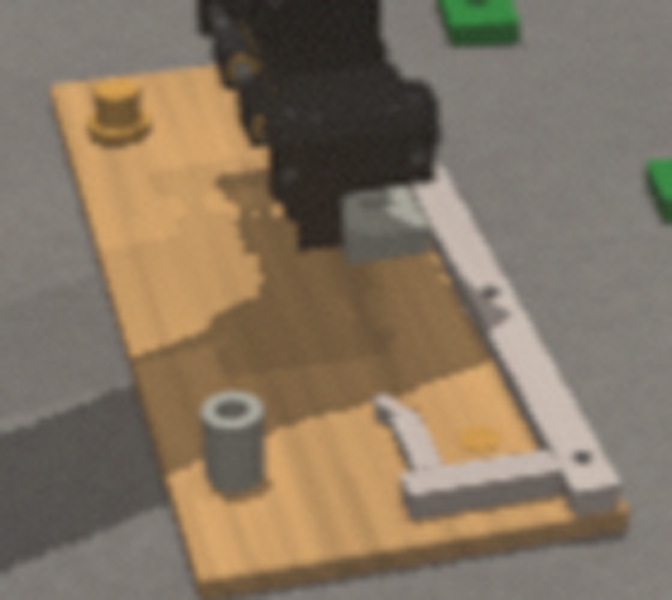

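Side crop: the plate, near (385,225), is at or almost at the rail with the fingers behind it. I'll push on gently until the force rises.

carry_out(motion=[[[0.0005,-0.0001,0],0],[[0.001,-0.0003,0],0],[[0.0015,-0.0004,0],0],[[0.0019,-0.0005,0],0],[[0.0019,-0.0005,0],0]])

```text
time: 5.5
position: [0.5221, 0.0131, 0.0166]
tool_rot: [-2.487, -1.92, 0.0]
ft_force: [-4.2, 1.1, 2.6]
grip_width: 0.234
```

carry_out(motion=[[[0.0005,-0.0001,0],0],[[0.001,-0.0003,0],0],[[0.0015,-0.0004,0],0],[[0.0019,-0.0005,0],0],[[0.0019,-0.0005,0],0]])

```text
time: 6.0
position: [0.5222, 0.0131, 0.0164]
tool_rot: [-2.484, -1.918, 0.004]
ft_force: [-8.6, 2.4, 6.8]
grip_width: 0.227
```

Contact with the rail is confirmed: motion stopped and the force rose. Next: back off, lift, shut the fingers and go to the plate's +y end.

carry_out(motion=[[[-0.006,0.0015,0],0],[[-0.0116,0.003,0],0],[[-0.0116,0.003,0],0],[[-0.0116,0.003,0.03],0],[[-0.0116,0.003,0.05],0],[[0.01,0.03,0.05],0],[[0.0369,0.056,0.05],0],[[0.0369,0.056,0.05],0],[[0.0369,0.056,0.05],0]])

```text
time: 6.9
position: [0.5616, 0.069, 0.0664]
tool_rot: [2.484, 1.921, -0.0]
ft_force: [-1.0, -0.5, -0.4]
grip_width: 0.227
```

carry_out(motion=[[[0,0,0],0],[[0,0,0],0],[[0,0,0],0],[[0,0,0],0]], grip=1)

```text
time: 7.3
position: [0.5608, 0.0682, 0.0667]
tool_rot: [-2.487, -1.919, -0.0]
ft_force: [0.4, 0.7, 0.0]
grip_width: 0.019
```

```bash
python3 - <<'E'
from m import *
d=shot('side'); s=get_state(); print(s['grip_width'],s['ft_force'],'tcp board',b(s['position'][:2]),s['position'])
a=d['pixels'][220:345,240:380]; e=shot('top')['pixels'][180:305,220:425]
f=4.2
A=cv2.resize(a,(590,527),interpolation=cv2.INTER_CUBIC); cv2.imwrite('pics/s3.png',A)
c=[[.025,.0555],[.065,.0555],[.025,-.0045],[.065,-.0045]]
print(((proj(d,[[*w(p),.026] for p in c])-[240,220])*590/140).round())
E
```

```text
0.011423277574412478 [ 0.29304085  0.21449374 -0.00505807] tcp board [[0.04021549 0.08956277]] [0.5608757  0.06826705 0.06669207]
[[278. 156.]
 [347. 146.]
 [303. 210.]
 [375. 200.]]
```

View pics/s3.png

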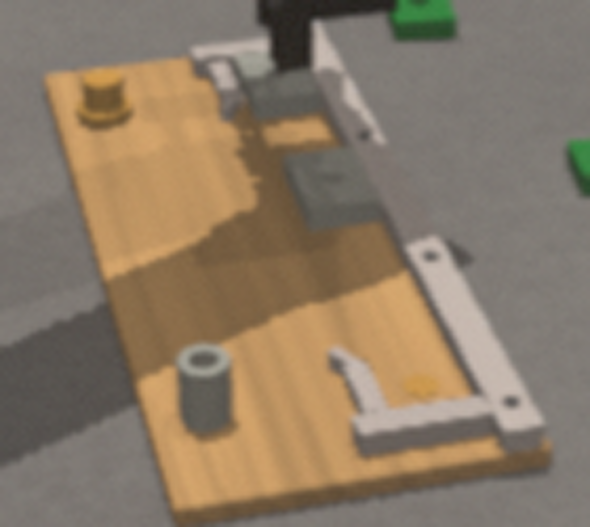

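Side crop: the plate is flush along the rail with its corners near (285,157) and (380,203), within about 1 raw px of the prediction. Now slide it along the rail, drifting slightly towards the rail.

carry_out(motion=[[[0,0,-0.025],0],[[0,0,-0.048],0],[[0,0,-0.048],0],[[-0.0017,-0.0073,-0.048],0],[[-0.0034,-0.0146,-0.048],0],[[-0.0047,-0.0205,-0.048],0],[[-0.006,-0.0263,-0.048],0],[[-0.0074,-0.0322,-0.048],0],[[-0.0087,-0.038,-0.048],0],[[-0.0101,-0.0439,-0.048],0],[[-0.0114,-0.0497,-0.048],0],[[-0.0128,-0.0556,-0.048],0],[[-0.0141,-0.0614,-0.048],0],[[-0.0155,-0.0673,-0.048],0],[[-0.0168,-0.0731,-0.048],0],[[-0.0181,-0.079,-0.048],0],[[-0.0195,-0.0848,-0.048],0],[[-0.0208,-0.0907,-0.048],0],[[-0.0222,-0.0965,-0.048],0],[[-0.0222,-0.0965,-0.048],0]])

```text
time: 9.4
position: [0.5387, -0.0256, 0.0194]
tool_rot: [-2.483, -1.919, -0.004]
ft_force: [-0.9, 6.8, 4.6]
grip_width: 0.007
```

```bash
python3 - <<'E'
from m import *
d=shot('side'); s=get_state(); print(s['ft_force'],'tcp board',b(s['position'][:2]),s['position'])
A=cv2.resize(d['pixels'][220:345,240:380],(590,527),interpolation=cv2.INTER_CUBIC); cv2.imwrite('pics/s4.png',A)
y=b(s['position'][:2])[0,1]-.015
print(((proj(d,[[*w(p),.026] for p in [[.025,y],[.065,y],[.025,y-.06],[.065,y-.06]]])-[240,220])*590/140).round())
E
```

```text
[-1.25076207  6.00270595  3.10764587] tcp board [[ 0.04258203 -0.00685923]] [ 0.5387592  -0.02561406  0.01929459]
[[311. 227.]
 [384. 217.]
 [340. 288.]
 [416. 277.]]
```

View pics/s4.png

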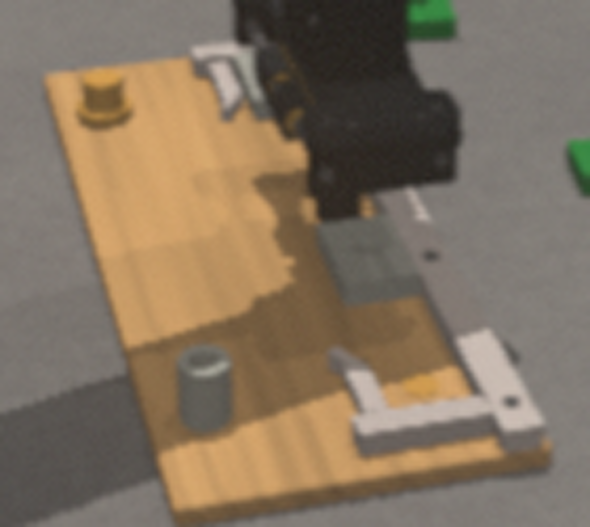

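The plate is still flush, so I'll slide on into the pocket, slowing before the stop.

carry_out(motion=[[[-0.0013,-0.0058,0],0],[[-0.0027,-0.0117,0],0],[[-0.004,-0.0175,0],0],[[-0.0054,-0.0234,0],0],[[-0.0067,-0.0292,0],0],[[-0.0081,-0.0351,0],0],[[-0.0094,-0.0409,0],0],[[-0.0107,-0.0468,0],0],[[-0.0121,-0.0526,0],0],[[-0.0134,-0.0585,0],0],[[-0.0148,-0.0643,0],0],[[-0.0161,-0.0702,0],0],[[-0.0175,-0.076,0],0],[[-0.0188,-0.0819,0],0],[[-0.0199,-0.0868,0],0],[[-0.0208,-0.0907,0],0],[[-0.0215,-0.0936,0],0],[[-0.0219,-0.0956,0],0],[[-0.0221,-0.0965,0],0],[[-0.0221,-0.0965,0],0]])

```text
time: 11.45
position: [0.5154, -0.1208, 0.0185]
tool_rot: [-2.48, -1.918, -0.001]
ft_force: [-2.7, 9.6, 3.6]
grip_width: 0.004
```

carry_out(motion=[[[-0.0002,-0.001,0],0],[[-0.0004,-0.0019,0],0],[[-0.0006,-0.0024,0],0],[[-0.0006,-0.0024,0],0]])

```text
time: 11.85
position: [0.5148, -0.1229, 0.0185]
tool_rot: [-2.48, -1.918, -0.001]
ft_force: [-2.9, 8.7, 4.6]
grip_width: 0.005
```

carry_out(motion=[[[-0.0002,-0.001,0],0],[[-0.0004,-0.0019,0],0],[[-0.0006,-0.0024,0],0],[[-0.0007,-0.0029,0],0],[[-0.0007,-0.0029,0],0]])

```text
time: 12.35
position: [0.514, -0.1257, 0.0185]
tool_rot: [-2.48, -1.918, -0.001]
ft_force: [-2.6, 9.8, 5.0]
grip_width: 0.007
```

carry_out(motion=[[[-0.0002,-0.001,0],0],[[-0.0004,-0.0015,0],0],[[-0.0005,-0.0019,0],0],[[-0.0005,-0.0019,0],0]])

```text
time: 12.75
position: [0.5135, -0.1275, 0.0185]
tool_rot: [-2.479, -1.918, -0.001]
ft_force: [-2.6, 9.9, 5.2]
grip_width: 0.006
```

```bash
python3 - <<'E'
from m import *
d=shot('side'); s=get_state(); print(s['ft_force'],'tcp board',b(s['position'][:2]),s['position'])
A=cv2.resize(d['pixels'][255:335,290:375],(680,640)[0:2],interpolation=cv2.INTER_CUBIC)[:600]; cv2.imwrite('pics/s5.png',A)
print(((proj(d,[[*w(p),.026] for p in [[.025,-.125],[.065,-.125],[.025,-.185],[.065,-.185]]])-[290,255])*8).round())
E
```

```text
[-3.12632663 10.35178265  5.45285796] tcp board [[ 0.04399128 -0.11181219]] [ 0.51355727 -0.12750603  0.01847431]
[[288. 356.]
 [437. 334.]
 [352. 492.]
 [508. 467.]]
```

View pics/s5.png

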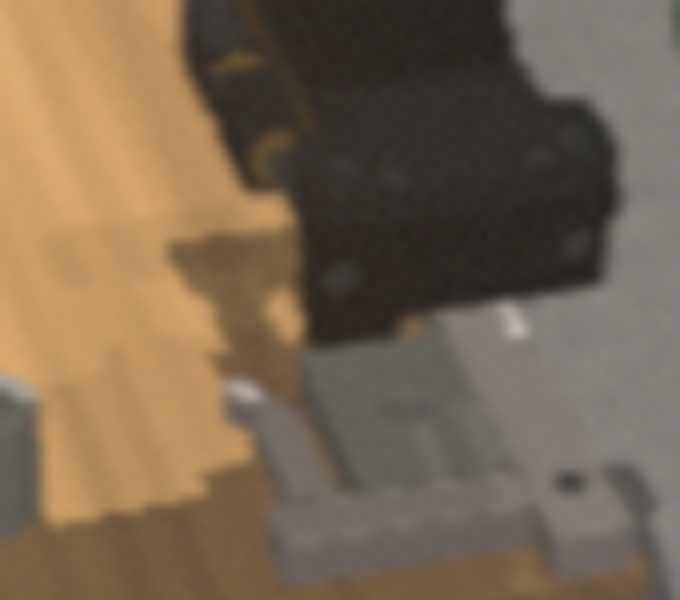

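The plate is about home. I'll push a little more and look for a clear stall.

carry_out(motion=[[[-0.0002,-0.001,0],0],[[-0.0005,-0.0019,0],0],[[-0.0007,-0.0029,0],0],[[-0.0007,-0.0029,0],0],[[-0.0007,-0.0029,0],0]])

```text
time: 13.3
position: [0.5132, -0.1287, 0.0185]
tool_rot: [-2.478, -1.918, -0.004]
ft_force: [-2.1, 12.9, 5.9]
grip_width: 0.006
```

carry_out(motion=[[[-0.0005,-0.0019,0],0],[[-0.0007,-0.0029,0],0],[[-0.0007,-0.0029,0],0],[[-0.0007,-0.0029,0],0]])

```text
time: 13.7
position: [0.5132, -0.1287, 0.0185]
tool_rot: [-2.474, -1.919, -0.008]
ft_force: [-0.9, 17.6, 5.1]
grip_width: 0.007
```

It has stalled at the end stop. Back off, lift clear and check.

carry_out(motion=[[[0.0025,0.0097,0],0],[[0.005,0.0193,0],0],[[0.005,0.0193,0],0],[[0.005,0.0193,0.04],0],[[0.005,0.0193,0.08],0],[[0.015,0.06,0.1],0],[[0.025,0.1,0.1],0],[[0.035,0.14,0.1],0],[[0.045,0.17,0.1],0],[[0.045,0.17,0.1],0],[[0.045,0.17,0.1],0]])

```text
time: 14.8
position: [0.5585, 0.0318, 0.1183]
tool_rot: [2.485, 1.92, -0.002]
ft_force: [-0.1, -0.6, -0.1]
grip_width: 0.006
```

```bash
python3 - <<'E'
from m import *
t=shot('top'); d=shot('side'); s=get_state(); print('tcp',s['position'],'board',b(s['position'][:2]),s['time'])
A=cv2.resize(d['pixels'][275:330,310:370],(480,440),interpolation=cv2.INTER_CUBIC)
B=cv2.resize(t['pixels'][215:270,360:420],(480,440),interpolation=cv2.INTER_CUBIC)
cv2.imwrite('pics/s6.png',cv2.resize(np.hstack([A,B]),(800,366)))
c=[[.025,-.125],[.065,-.125],[.025,-.185],[.065,-.185]]; P=[[*w(p),.026] for p in c]
print(((proj(d,P)-[310,275])*6.667).round().tolist(),((proj(t,P)-[360,215])*6.667+[400,0]).round().tolist())
E
```

```text
tcp [0.55824522 0.03021364 0.11842751] board [[0.0473026  0.05208273]] 14.9
[[107.0, 164.0], [231.0, 145.0], [160.0, 277.0], [290.0, 256.0]] [[497.0, 199.0], [523.0, 93.0], [657.0, 239.0], [683.0, 133.0]]
```

View pics/s6.png

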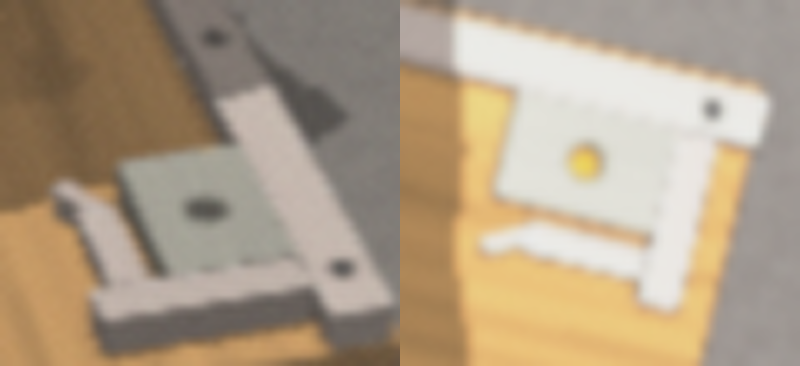

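Both views show the plate against the rail and the stop, with no visible gap and the inlay under its hole. I'll clear the arm and check numerically, including the parked plate and the bystanders.

carry_out(motion=[[[0,0,0.05],0],[[0,0.02,0.1],0],[[-0.03,0.06,0.12],0],[[-0.05,0.1,0.12],0],[[-0.07,0.14,0.12],0],[[-0.08,0.18,0.12],0],[[-0.09,0.22,0.12],0],[[-0.1,0.26,0.12],0],[[-0.1,0.3,0.12],0],[[-0.1,0.34,0.12],0],[[-0.1,0.34,0.12],0]])

```text
time: 16.0
position: [0.4569, 0.3772, 0.2376]
tool_rot: [-2.48, -1.925, -0.0]
ft_force: [-1.2, -0.8, -1.2]
grip_width: 0.006
```

```bash
python3 - <<'E'
from m import *
t=shot('top'); d=shot('side')
for n,im in(('top',t['pixels']),('side',d['pixels'])):
    o=cv2.imread(f'pics/{n}0.png'); df=cv2.absdiff(o,im).max(2)
    cv2.imwrite(f'pics/df_{n}.png',df)
    print(n,'max/mean diff')
    for nm,p,h in (('parked',w([.045,.155]),.026),('bush',w([-.061,.158]),.03),('socket',w([-.061,-.151]),.04)):
        u=proj(d if n=='side' else t,[[*p,h]])[0].round().astype(int); r=df[u[1]-9:u[1]+10,u[0]-9:u[0]+10]; print(nm,u,r.max(),r.mean().round(1))
a=t['pixels'][180:305,220:425]; e=d['pixels'][220:345,240:380]
cv2.imwrite('pics/fin.png',np.hstack([cv2.resize(a,(470,287),interpolation=cv2.INTER_CUBIC),cv2.resize(e,(321,287),interpolation=cv2.INTER_CUBIC)]))
# hole of plate vs hole of parked, in board frame
g=cv2.cvtColor(t['pixels'],cv2.COLOR_BGR2HSV)[...,1].astype(float)
for nm,y in(('parked',.155),('plate',-.155)):
    u=proj(t,[[*w([.045,y]),.026]])[0].round().astype(int)
    yy,xx=np.mgrid[u[1]-5:u[1]+6,u[0]-5:u[0]+6]; k=np.clip(g[yy,xx]-40,0,None); print(nm,b(ray(t,[[(xx*k).sum()/k.sum(),(yy*k).sum()/k.sum()]],.026)[:,:2]).round(4))
print(get_state()['time'])
E
```

```text
top max/mean diff
parked [265 209] 9 7.3
bush [252 251] 9 6.6
socket [377 282] 9 7.0
side max/mean diff
parked [305 237] 7 3.7
bush [263 240] 68 6.6
socket [287 307] 8 3.7
parked [[0.0451 0.1557]]
plate [[ 0.0464 -0.1515]]
16.1
```

View pics/fin.png

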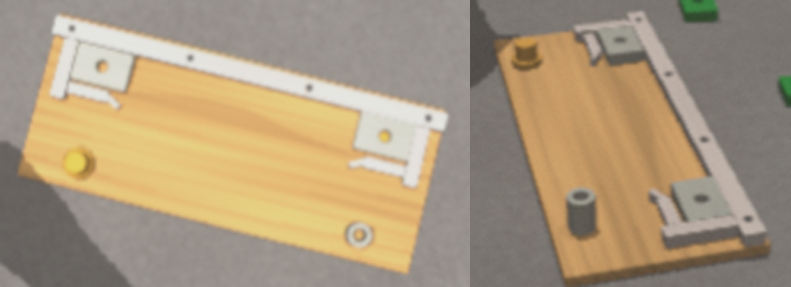

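The hole reads 3.5 mm off in y, possibly biased by the brass showing through it. I'll check the plates' free edges by subpixel profiles.

```bash
python3 - <<'E'
from m import *
from scipy.ndimage import map_coordinates as mc
for cam in('top','side'):
    t=shot(cam); S=cv2.cvtColor(t['pixels'],cv2.COLOR_BGR2HSV)[...,1].astype(float)
    def edge(f,lo,hi,z):
        k=np.linspace(lo,hi,200); u=proj(t,[[*w(f(q)),z] for q in k]); v=mc(S,[u[:,1],u[:,0]],order=1); 
        m=(v.min()+v.max())/2; i=np.nonzero(np.diff(v>m))[0]; return k[i].round(4)
    for x in(.033,.042,.051,.059):
        print(cam,x,'plate free edge',edge(lambda q:(x,-q),.105,.14,.026),'parked',edge(lambda q:(x,q),.105,.14,.026))
    for y in(.13,.135):
        print(cam,y,'near side plate',edge(lambda q:(q,-y),.01,.04,.026),'parked',edge(lambda q:(q,y),.01,.04,.026))
E
```

```text
top 0.033 plate free edge [0.121] parked [0.1247]
top 0.042 plate free edge [0.1212] parked [0.1245]
top 0.051 plate free edge [0.1212] parked [0.1245]
top 0.059 plate free edge [0.1214] parked [0.1245]
top 0.13 near side plate [0.016 0.026] parked [0.0127 0.0243]
top 0.135 near side plate [0.0186 0.0261] parked [0.0153 0.0245]
side 0.033 plate free edge [0.1235] parked [0.1071]
side 0.042 plate free edge [0.1236] parked [0.1069]
side 0.051 plate free edge [0.1235] parked [0.1071]
side 0.059 plate free edge [0.1233] parked [0.1076]
side 0.13 near side plate [0.0264] parked [0.0181 0.0239]
side 0.135 near side plate [0.0133 0.0254] parked [0.01   0.0132 0.0249]
```

```bash
python3 - <<'E'
from m import *
from scipy.ndimage import map_coordinates as mc
t=shot('top'); S=cv2.cvtColor(t['pixels'],cv2.COLOR_BGR2HSV)[...,1].astype(float)
def edge(f,lo,hi,z):
    k=np.linspace(lo,hi,300); u=proj(t,[[*w(f(q)),z] for q in k]); v=mc(S,[u[:,1],u[:,0]],order=1); m=60
    i=np.nonzero(np.diff(v>m))[0]; return k[i].round(4)
for x in(.035,.045,.055):
    for s in(-1,1): print(x,'side',s,'free edge .. stop outer',edge(lambda q:(x,s*q),.105,.211,.026))
for x in(.003,.006): 
    for s in(-1,1): print(x,'stop alone',s,edge(lambda q:(x,s*q),.165,.211,.026))
for y in(.13,.15,.17):
    for s in(-1,1): print(y,'x edges',s,edge(lambda q:(q,s*y),-.01,.075,.026))
E
```

```text
0.035 side -1 free edge .. stop outer [0.1213 0.1968 0.2103]
0.035 side 1 free edge .. stop outer [0.1249 0.2028]
0.045 side -1 free edge .. stop outer [0.1213 0.1451 0.1575 0.1968 0.2103]
0.045 side 1 free edge .. stop outer [0.1249 0.15   0.1607 0.2032]
0.055 side -1 free edge .. stop outer [0.1213 0.1965 0.2103]
0.055 side 1 free edge .. stop outer [0.1249 0.2028]
0.003 stop alone -1 [0.1822 0.1955 0.2102]
0.003 stop alone 1 [0.1876 0.2016]
0.006 stop alone -1 [0.1808 0.1968 0.2104]
0.006 stop alone 1 [0.1859 0.203 ]
0.13 x edges -1 [0.0076 0.0156 0.0264]
0.13 x edges 1 [0.0065 0.0122 0.0247]
0.15 x edges -1 [0.009  0.0216 0.0264 0.04   0.0525]
0.15 x edges 1 [0.009]
0.17 x edges -1 [0.009  0.0216 0.0264]
0.17 x edges 1 [0.009]
```

Relative to the fixtures, the plate's free edge is 75.5 mm from the stop's outer face (75 when home). Its gap to the guard is 4.8 mm (5 when home). The y offset I saw was an error in my board frame, so I'm handing in.

```bash
python3 -c "
from bench import ticket; print(ticket.close_job())"
```

```text
the job is handed in; nothing more can be done
None
```

The plate is in the empty right pocket, against both the rail and the end stop. The arm is clear of everything, and I handed the job in after about 16 s of robot time. I pushed it square onto the rail with two fingertips, then slid it along the rail with the shut fingers until it stalled at the stop at about 18 N.

**Last checks, plate:** the top view puts its free edge 75.5 mm from the stop's outer face (75 mm when home) and its gap to the guard at 4.8 mm (5 mm when home). No gap to the rail or the stop shows in either view.

**Last checks, other items:** the parked plate, bush and socket look unchanged in the top view. In the side view the pixels beside the bush differ, most likely from the arm's shadow. I did not check the items on the table one by one.

**Disagreement:** in absolute board coordinates the plate's hole read y = -151.5 mm instead of -155 mm. The stops and guards on both sides are shifted in a similar way, so I put this down to a 2–3 mm error in my board frame and trusted the readings against the fixtures.

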